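# Brake lever check on a trolley handle

## Task

Check the red brake lever of the trolley handle: push it from its outer side with the outside of the fingers, without forcing it, towards the black bar until it comes to its stop short of the bar, wait there a moment, and let it spring all the way back out. Then push it in to its stop a second time and finish while still holding it firmly there, so that the gap to the bar can be gauged. Do not pinch it or reach behind it, do not touch its bar, and leave the blue lever and the loose things alone.

Things in the scene. Friction and masses are not known exactly. Their poses are not given: they have to be found in the camera images.
- red_pivot (a point): pivot of the red lever: on its upright hinge axis, 110 mm above the desk, fixed to the stand. Axes are the stand's: x points from the lever to the bar (the way to press, roughly away from the robot, turned up to 0.4 rad either way), -y along the bar towards the lever's free end, z up. Its black clamp reaches 130 mm above the desk, the stand's highest point.
- red_stand: stand of the red lever, fixed to the desk: aluminium plate 100 (x) x 200 (y) x 8 mm with two posts 168 mm apart that carry the bar: 168 mm long, black grip 32 mm thick, axis 110 mm high, 20 mm beyond the origin in x. Origin: centre of the plate's underside; axes as at the pivot, which lies at x -22, y +65, z 110 mm from it.
- red_pad (a point): where to push: point on the red lever's outer face, 100 mm along the blade from the pivot, 6 mm out from the pivot's line, at mid-height; moves with the lever. +x: the way in, square to the blade; -y: along it to its free end. Blade 20 mm high (100 to 120 mm above the desk), 7 mm thick, ending 130 mm from the pivot in an 18 mm ball; a black rubber strip covers its inner side; free space under it down to the plate.
- red_lever (a joint): angle of the red lever, rad: 0 at rest (free end leaning out, 0.35 rad from parallel with the bar), grows as pressed in, 0.35 at its stop (parallel with the bar, about 20 mm clear of it; 35 mm of travel at the pad). A spring returns it: at the pad about 2.5 N to start, 8 N at the stop, which is rigid.
- blue_pivot (a point): pivot of the blue lever on the second, otherwise like stand, with the same axes and sizes; the two stands may swap places.
- blue_lever (a joint): angle of the blue lever, the same measure; it must stay at rest (0).
- white_bottle: bystander: small white bottle with a blue cap, 35 mm across, 66 mm tall; origin at the centre of its underside
- lens_can: bystander: white canister with a black cap, 42 mm across, 54 mm tall; origin at the centre of its underside
- rubber_eraser: bystander: blue and white eraser, 19x44x12 mm, lying flat; origin at the centre of its underside
- amber_bottle: bystander: amber dropper bottle with a black bulb, 29 mm across, 102 mm tall; origin at the centre of its underside

How it is judged:
On the way, in this order (a step that is already met when the one before it is completed fails the run):
1. the red lever is pressed in to its stop by the fingers (value of joint red_lever above 0.325 rad and contact force between the fingers and red_lever above 3 N), for 0.2 s.
2. the red lever has sprung back out (value of joint red_lever below 0.04 rad), for 0.1 s.
3. the red lever is pressed in to its stop again (all of step 1), for 0.2 s.
At the end, for the whole second after the job is handed in: The red lever is held at its stop (joint above 0.325 of 0.35 rad) by the fingers, which press it with more than 3 N; the blue lever is at rest (below 0.05 rad); every bystander stands within 20 mm of where it began (all of step 3 and value of joint blue_lever below 0.05 rad and distance of each of white_bottle, lens_can, rubber_eraser, amber_bottle from where it was at the start of the episode below 0.02 m); the arm keeps its last pose, push and grip.
It fails at once if the red lever is forced (fingers press it with more than 40 N) (contact force between the fingers and red_lever above 40 N).
It fails at once if the robot touches the inner side of the red lever (pinching or reaching behind it) (contact force between anything else and red_lever_c0 above 1 N).
It fails at once if the robot touches the bar behind the red lever (contact force between anything else and red_stand_c0 above 1 N or contact force between anything else and red_stand_c1 above 1 N).
It fails at once if the blue lever is pressed (value of joint blue_lever above 0.08 rad).
It fails at once if a bystander is moved or lifted by more than 20 mm (distance of any of white_bottle, lens_can, rubber_eraser, amber_bottle from where it was at the start of the episode above 0.02 m).
It also fails if it takes over 43 s, if anything falls off the work surface, if the arm or the gripper's body presses on something with over 40 N, if the wrist force passes 120 N, or if a joint passes its speed limit or range.

## Robot

A 6-joint arm with a two-finger parallel gripper is mounted at the origin on a cart in front of the work surface, level with it; the furniture and walls round the work are solid. World frame = base frame: x ahead of the robot, y to its left, z up, the work surface at z = 0. Lengths are in m, angles in rad, forces in N, time in s.
With the tool pointing down it reaches from about 0.275 to 0.75 m from the base axis. Payload 10.2 kg.
Tool frame: the origin (TCP) lies at the very end of the fingers, on their centre line; the grasp point (between the pads) lies 19 mm behind it; z points along the fingers, y is the direction in which the jaws open and shut (so a half turn about z gives the same grasp; the last joint's range is limited). The gripper opens to 85 mm and grips with 20 to 120 N. Pads are 22 mm wide; open, the fingers measure 114 mm over their backs; the gripper's body (76 mm by 85 mm) begins 54 mm behind the grasp point. The pads swing forward as they close: fully open they stand 13 mm farther back than shut.
Start: joints at [-1.371, 0.313, 1.498, -0, 1.331, -0.223], TCP at [0.215, -0.479, 0.231] pointing down, gripper open.
Joint ranges: [-2.94, 2.94], [-0.97, 2.17], [0.19, 2.56], [-1.23, 4.37], [0.02, 3.11], [-2.88, 2.88]. Speed limits (rad/s): [2.39, 2.39, 3.01, 3.14, 3.14, 3.14].

## Interface

Orientations are given as a unit quaternion [x, y, z, w].
In Python, from bench import manip gives the robot as it stands. The module is installed in compiled form; this text tells all that it offers.
- The arm moves only by the tool step_arm, never from a script. Its argument "series" is a list of rows, each a list of 7 numbers: the shift along the tool's x, y, z in m, then the turn, a rotation vector about the tool's x, y, z in rad, then the finger opening in m, from 0 to 0.0854. A call has 1 to 8 rows; each row shifts and turns the pose as measured when the row begins, along the tool's axes as they then stand; what a row does not reach is not made up. A row lasts 1/8 s, in which the tool goes at most 62.5 mm and 10.7 degrees, less where a joint would pass 70% of its speed; a pose out of reach is approached as far as the arm can. A call is refused whole if a number of a shift passes 0.0625 or a number of a turn 0.188, either way. A call with a gripper value outside its range is refused whole. The fingers move at their own pace and stop on an object; the grip force is fixed at half the most. Time passes only in rows, so rows that do not move let the fingers close. It gives the time, the measured TCP pose, the force and the opening at its end, in the units of the state.
- manip.state(): the state, without advancing time (a new reading comes with each control period).
- manip.get_image(name): name is "scene" or "top"; returns a dict with "frame" (384x512x3 uint8, blue, green, red), "depth" (384x512 float32, m along the optical axis (not along the pixel's ray), 0 where there is no reading), "vertical_fov" (degrees; the focal length in pixels is half the picture's height over the tangent of half this angle, whatever the lens; pixels are square), "cx", "cy" (the principal point, pixels), "D" ([k1, k2, p1, p2, k3] as OpenCV has them; the pictures are not rectified), "R" (3x3) and "t" (3): a world point X has camera coordinates R X + t. Camera axes: x right, y down, z forward; pixel columns grow to the right and rows downward; lengths in m; the calibration is good to about 2 mm. A picture is of the moment at which its call begins.
- manip.close_job(): hands the job in, once; it reports no verdict.
The state is a dict: "t": time; "joint_pos": joint angles; "dq": joint speeds; "effort": joint torques, N m; "tcp_pos": TCP position; "ee_rot": TCP orientation; "wrist_force": force on the tool from outside, world axes, zero at the start; "ft_torque": the same for the moment, N m; "finger_gap": finger opening in m.
Only numpy, scipy, OpenCV 4.12 (cv2) and the standard library are available. Lean on these libraries where they do the work, as an engineer would, in place of code of your own. Each camera call takes 0.05 s, during which the arm holds its last target. There are 200 camera calls.

## Working session

There is one attempt and no reset: what is moved stays moved. The work goes in short steps, Python scripts to look and compute and a tool call to move; the robot and the scene stay as the last step left them, time stands still between calls to the robot, and variables do not carry over. Pictures are saved under pics/ and viewed, about 8 in all and at most 12, crops included, and the job is handed in when it is done.

Besides the shell and the picture viewer there is one more tool, called after "Request:" in YAML: its name, and indented under it one key for each argument. step_arm: Moves the arm, as the interface text tells. Its arguments: {"type":"object","properties":{"series":{"type":"array","items":{"type":"array","items":{"type":"number"}}}},"required":["series"]}

```bash
mkdir -p pics
cat > h.py <<'E'
import numpy as np, cv2
from bench import manip
from scipy.spatial.transform import Rotation as Ro
def K(im):
    h=im["frame"].shape[0]; f=h/2/np.tan(np.radians(im["vertical_fov"])/2)
    return np.array([[f,0,im["cx"]],[0,f,im["cy"]],[0,0,1.]])
def pts(im,uv):  # world points from depth
    uv=np.asarray(uv,float).reshape(-1,2)
    n=cv2.undistortPoints(uv[:,None],K(im),np.array(im["D"],float)).reshape(-1,2)
    d=im["depth"][uv[:,1].astype(int),uv[:,0].astype(int)]
    c=np.c_[n*d[:,None],d]
    return (c-im["t"])@im["R"]
def plane(im,uv,z):
    uv=np.asarray(uv,float).reshape(-1,2)
    n=cv2.undistortPoints(uv[:,None],K(im),np.array(im["D"],float)).reshape(-1,2)
    r=np.c_[n,np.ones(len(n))]@im["R"]; o=-im["R"].T@im["t"]
    return o+r*((z-o[2])/r[:,2])[:,None]
E
python3 - <<'E'
from h import *
for n in("scene","top"):
    im=manip.get_image(n); cv2.imwrite(f"pics/{n}0.png",im["frame"]); np.save(f"{n}0.npy",im,allow_pickle=True)
    print(n,-im["R"].T@im["t"],im["R"][2],(im["depth"]>0).mean())
print(manip.state())
E
```

```text
scene [0.09061398 0.66422925 0.48615314] [ 0.39435612 -0.83072465 -0.39291196] 0.99554443359375
top [ 0.40515891 -0.1207667   1.23142852] [ 0.05525335  0.02153713 -0.99824006] 0.9959716796875
{'t': 0.1, 'joint_pos': array([-1.37140364e+00,  3.13426193e-01,  1.49832477e+00,  1.54390925e-05,
        1.33097141e+00, -2.23395350e-01]), 'dq': array([ 0.00144817, -0.0024446 , -0.00072824,  0.00048358,  0.00019767,
        0.0007192 ]), 'effort': array([ 2.67079457e-03, -4.12899756e+01, -2.60142875e+01, -1.73769963e-04,
        3.00097672e-03,  1.03293604e-05]), 'tcp_pos': array([ 0.21536254, -0.4785671 ,  0.23078952]), 'ee_rot': array([ 9.77739597e-01,  2.09821259e-01,  1.42759632e-05, -5.64731080e-04]), 'wrist_force': array([-0.15985546, -0.81194123, -0.26601883]), 'ft_torque': array([-0.01848934,  0.00906812, -0.02980072]), 'finger_gap': 0.08547988183408592}
```

View pics/scene0.png

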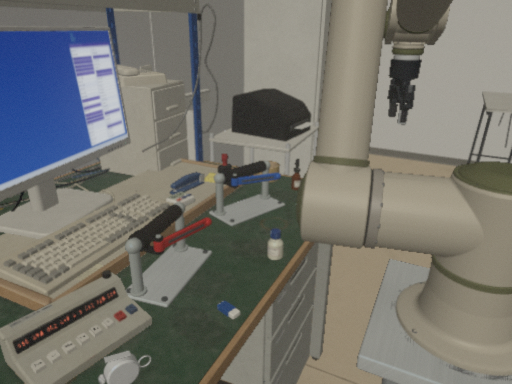

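View pics/top0.png

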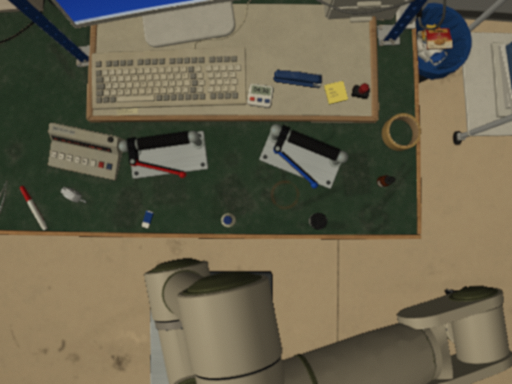

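The top view shows the red lever on the left stand: pivot near px (133,163), ball near (184,175), bar behind it at about (130-195,140). The blue lever is on the right stand, near (275-317,150-186). The eraser is at (148,218), the white bottle at (228,220) and the lens can at (318,220).

Run:
```python
from h import *
im=np.load("top0.npy",allow_pickle=True).item()
hsv=cv2.cvtColor(im["frame"],cv2.COLOR_BGR2HSV)
m=(((hsv[...,0]<8)|(hsv[...,0]>172))&(hsv[...,1]>130)&(hsv[...,2]>70)).astype(np.uint8)
m[:, :115]=0;m[:,215:]=0;m[:130]=0;m[200:]=0
v,u=np.nonzero(m); P=pts(im,np.c_[u,v]); 
print(len(u),u.min(),u.max(),np.percentile(P[:,2],[5,25,50,75,95]))
W=plane(im,np.c_[u,v],0.12)
for a in np.arange(-.0,.3,.01):pass
o=np.argsort(W[:,1])[::-1]
l=cv2.fitLine(W[:,:2].astype(np.float32),cv2.DIST_HUBER,0,.01,.01).ravel(); print("line",l,"ang",np.arctan2(l[1],l[0]))
print(W[o[[0,-1]]], W[:,:2].mean(0))
# bar: black, high
D=pts(im,np.stack(np.meshgrid(np.arange(512),np.arange(384)),-1).reshape(-1,2)).reshape(384,512,3)
for nm,(a,b) in dict(red=(115,215),blue=(255,355)).items():
    k=(hsv[...,2]<60)&(D[...,2]>.085)&(D[...,2]<.15); k[:, :a]=0;k[:,b:]=0;k[:118]=0;k[200:]=0
    vv,uu=np.nonzero(k); B=D[k]; l=cv2.fitLine(B[:,:2].astype(np.float32),cv2.DIST_HUBER,0,.01,.01).ravel()
    print(nm,len(B),l,B.min(0),B.max(0))
    # plate
    k=(D[...,2]>.003)&(D[...,2]<.02)&(hsv[...,1]<50)&(hsv[...,2]>120); k[:, :a]=0;k[:,b:]=0;k[:118]=0;k[200:]=0
    vv,uu=np.nonzero(k); Q=plane(im,np.c_[uu,vv],.008)[:,:2].astype(np.float32); print(" plate",cv2.minAreaRect(Q))
big=cv2.resize(im["frame"][115:235,110:360],None,fx=3,fy=3,interpolation=cv2.INTER_CUBIC);cv2.imwrite("pics/top0c.png",big)
for n,q in dict(eraser=(148,218),wb=(228,220),lens=(318,220)).items(): print(n,pts(im,[q]))
```

```text
171 134 185 [0.10939993 0.11624637 0.11793768 0.11987053 0.12195879]
line [0.22839464 0.9735686  0.50152177 0.10379218] ang 1.3403679
[[0.51216767 0.17402887 0.12      ]
 [0.48872114 0.05113999 0.12      ]] [0.50152176 0.10379218]
red 929 [ 0.21084447 -0.97751963  0.5638465   0.13402368] [0.49847709 0.02233378 0.09495536] [0.59657455 0.19739756 0.13364651]
 plate ((0.5497999787330627, 0.11613522469997406), (0.09539065510034561, 0.1957111805677414), 7.836185455322266)
blue 947 [ 0.3337323   0.9426679   0.5635894  -0.23777397] [ 0.47622514 -0.33380467  0.10941398] [ 0.61092554 -0.15777403  0.13368819]
 plate ((0.5350522398948669, -0.22753718495368958), (0.19683410227298737, 0.06970644742250443), 68.0766830444336)
eraser [[0.384892   0.16430661 0.00696233]]
wb [[ 0.38270134 -0.04770344  0.06406138]]
lens [[ 0.38366149 -0.26966796  0.05318196]]
```

View pics/top0c.png

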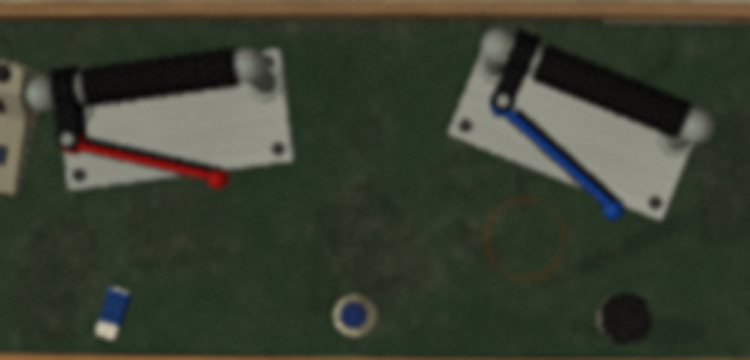

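Request:
step_arm:
  series:
    - [0, 0, 0, 0, 0, 0.145, 0]
    - [0, 0, 0, 0, 0, 0.145, 0]
    - [0.025, -0.044, 0, 0, 0, 0, 0]
    - [0.025, -0.044, 0, 0, 0, 0, 0]
    - [0.025, -0.044, 0, 0, 0, 0, 0]
    - [0.025, -0.044, 0, 0, 0, 0, 0]
    - [0.025, -0.044, 0, 0, 0, 0, 0]
    - [0.025, -0.044, 0, 0, 0, 0, 0]

```text
t: 1.1
tcp_pos: [0.3333, -0.191, 0.229]
ee_rot: [0.998, 0.058, -0.001, -0.003]
wrist_force: [-0.0, 0.2, 1.0]
finger_gap: 0.0003
```

Request:
step_arm:
  series:
    - [0.023, -0.044, 0, 0, 0, 0, 0]
    - [0.023, -0.044, 0, 0, 0, 0, 0]
    - [0.023, -0.044, 0, 0, 0, 0, 0]
    - [0.023, -0.044, 0, 0, 0, 0, 0]
    - [0.023, -0.044, 0, 0, 0, 0, 0]
    - [0.02, -0.04, 0, 0, 0, 0, 0]
    - [0, 0, 0, 0, 0, 0, 0]

```text
t: 1.98
tcp_pos: [0.4386, 0.0954, 0.2297]
ee_rot: [0.998, 0.06, -0.001, -0.003]
wrist_force: [0.2, -0.3, -0.7]
finger_gap: -0.0001
```

Request:
step_arm:
  series:
    - [0.002, 0.021, 0.02, 0, 0, 0, 0]
    - [0, 0, 0.04, 0, 0, 0, 0]
    - [0, 0, 0.04, 0, 0, 0, 0]
    - [0, 0, 0.033, 0, 0, 0, 0]
    - [0, 0, 0.003, 0, 0, 0, 0]
    - [0, 0, 0, 0, 0, 0, 0]

```text
t: 2.72
tcp_pos: [0.4425, 0.0718, 0.0909]
ee_rot: [0.998, 0.059, -0.001, -0.003]
wrist_force: [0.3, -0.7, 0.0]
finger_gap: 0.0001
```

```bash
cat > look.py <<'E'
from h import *
import sys
im=manip.get_image("top"); a=im["frame"][110:230,90:240]
s=manip.get_image("scene"); b=s["frame"][190:330,100:330]
a=cv2.resize(a,(450,360),interpolation=3); b=cv2.resize(b,(591,360),interpolation=3)
cv2.imwrite(f"pics/{sys.argv[1]}.png",cv2.resize(np.hstack([a,b]),(800,277)))
st=manip.state(); print(st["t"],st["tcp_pos"],st["wrist_force"],st["finger_gap"])
E
python3 look.py a1
```

```text
2.825 [0.44270283 0.07194009 0.09120629] [ 0.20159575 -0.06479028  0.35015145] 0.00023444821435318467
```

View pics/a1.png

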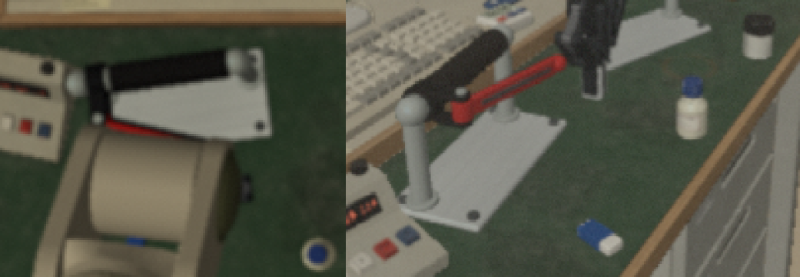

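Fingers are closed, outside the lever near its free end (left crop is hidden by the arm). Creeping in.

Request:
step_arm:
  series:
    - [0.012, 0, 0, 0, 0, 0, 0]
    - [0.012, 0, 0, 0, 0, 0, 0]
    - [0.008, 0, 0, 0, 0, 0, 0]
    - [0.005, 0, 0, 0, 0, 0, 0]

```text
t: 3.32
tcp_pos: [0.4828, 0.0766, 0.0931]
ee_rot: [0.998, 0.06, 0.001, -0.002]
wrist_force: [-4.2, 0.1, -0.1]
finger_gap: -0.0001
```

Request:
step_arm:
  series:
    - [0.006, 0, 0, 0, 0, 0, 0]
    - [0.006, 0, 0, 0, 0, 0, 0]
    - [0.006, 0, 0, 0, 0, 0, 0]

```text
t: 3.7
tcp_pos: [0.5001, 0.0785, 0.0925]
ee_rot: [0.998, 0.06, -0.001, -0.002]
wrist_force: [-6.3, -4.5, 1.6]
finger_gap: -0.0
```

Request:
step_arm:
  series:
    - [0.005, 0, 0, 0, 0, 0, 0]
    - [0.004, 0, 0, 0, 0, 0, 0]

```text
t: 3.95
tcp_pos: [0.5085, 0.0785, 0.0923]
ee_rot: [0.998, 0.06, -0.003, -0.001]
wrist_force: [-6.7, -5.1, 5.0]
finger_gap: -0.0003
```

Request:
step_arm:
  series:
    - [0.003, 0, 0, 0, 0, 0, 0]

```text
t: 4.08
tcp_pos: [0.5111, 0.0785, 0.0923]
ee_rot: [0.998, 0.06, -0.004, -0.0]
wrist_force: [-5.9, -2.5, 4.4]
finger_gap: -0.0002
```

Request:
step_arm:
  series:
    - [0.002, 0, 0, 0, 0, 0, 0]

```text
t: 4.2
tcp_pos: [0.5127, 0.0784, 0.0923]
ee_rot: [0.998, 0.06, -0.005, -0.0]
wrist_force: [-7.2, -2.4, 4.6]
finger_gap: -0.0001
```

Request:
step_arm:
  series:
    - [0.002, 0, 0, 0, 0, 0, 0]

```text
t: 4.32
tcp_pos: [0.5142, 0.0785, 0.0923]
ee_rot: [0.998, 0.06, -0.006, -0.0]
wrist_force: [-8.0, -1.9, 4.6]
finger_gap: 0.0004
```

Request:
step_arm:
  series:
    - [0.002, 0, 0, 0, 0, 0, 0]

```text
t: 4.45
tcp_pos: [0.5156, 0.0785, 0.0923]
ee_rot: [0.998, 0.06, -0.007, 0.0]
wrist_force: [-7.3, -2.0, 5.4]
finger_gap: 0.0002
```

Request:
step_arm:
  series:
    - [0.002, 0, 0, 0, 0, 0, 0]

```text
t: 4.58
tcp_pos: [0.5169, 0.0786, 0.0923]
ee_rot: [0.998, 0.06, -0.009, 0.0]
wrist_force: [-8.0, -1.8, 4.9]
finger_gap: -0.0001
```

Request:
step_arm:
  series:
    - [0.002, 0, 0, 0, 0, 0, 0]
    - [0.002, 0, 0, 0, 0, 0, 0]

```text
t: 4.82
tcp_pos: [0.5177, 0.0787, 0.0922]
ee_rot: [0.998, 0.061, -0.014, 0.001]
wrist_force: [-17.6, -3.6, 12.5]
finger_gap: -0.0001
```

Request:
step_arm:
  series:
    - [0.002, 0, 0, 0, 0, 0, 0]

```text
t: 4.95
tcp_pos: [0.5176, 0.0786, 0.0923]
ee_rot: [0.998, 0.061, -0.017, 0.001]
wrist_force: [-18.1, -3.8, 13.2]
finger_gap: 0.0003
```

```bash
python3 look.py a2
```

```text
5.05 [0.51755662 0.0786324  0.09229712] [-16.78162451  -4.46059906  12.45850908] -0.00011515778553649122
```

View pics/a2.png

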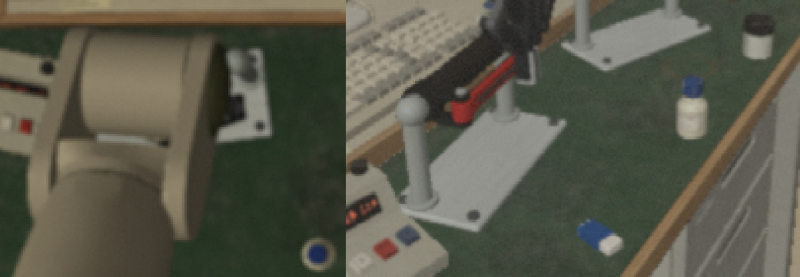

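Scene view: the lever is parallel with the bar. Force rose sharply from 8 to 17 N with no more travel, so this is the stop. Hold a moment, then withdraw.

Request:
step_arm:
  series:
    - [0.0015, 0, 0, 0, 0, 0, 0]
    - [0.0015, 0, 0, 0, 0, 0, 0]
    - [0.0015, 0, 0, 0, 0, 0, 0]

```text
t: 5.42
tcp_pos: [0.517, 0.0785, 0.0926]
ee_rot: [0.998, 0.062, -0.025, 0.002]
wrist_force: [-13.5, -2.7, 10.0]
finger_gap: 0.0004
```

Request:
step_arm:
  series:
    - [-0.008, 0, 0, 0, 0, 0, 0]
    - [-0.01, 0, 0, 0, 0, 0, 0]
    - [-0.012, 0, 0, 0, 0, 0, 0]
    - [-0.015, 0, 0, 0, 0, 0, 0]
    - [-0.015, 0, 0, 0, 0, 0, 0]
    - [-0.012, 0, 0, 0, 0, 0, 0]
    - [0, 0, 0, 0, 0, 0, 0]
    - [0, 0, 0, 0, 0, 0, 0]

```text
t: 6.42
tcp_pos: [0.4441, 0.0714, 0.0963]
ee_rot: [0.998, 0.062, -0.024, -0.0]
wrist_force: [0.3, -0.3, 0.0]
finger_gap: -0.0
```

```bash
python3 look.py a3; python3 -c "
from h import *
print(Ro.from_quat(manip.state()['ee_rot']).as_matrix().round(3))"
```

```text
6.525 [0.44404069 0.07146517 0.09619391] [-0.16178103 -0.34249696 -0.09653828] -0.00017644746477834077
[[ 0.991  0.123 -0.049]
 [ 0.123 -0.992 -0.002]
 [-0.049 -0.004 -0.999]]
```

View pics/a3.png

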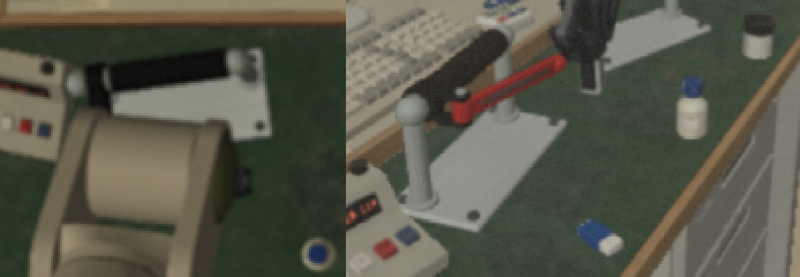

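The lever is back at rest and clear of the fingers (same as a1). The tool picked up 0.05 rad of tilt, so I'll square it and press again.

Request:
step_arm:
  series:
    - [0, 0, 0.003, 0, 0.05, 0, 0]
    - [0.012, 0, 0, 0, 0, 0, 0]
    - [0.012, 0, 0, 0, 0, 0, 0]
    - [0.008, 0, 0, 0, 0, 0, 0]
    - [0.006, 0, 0, 0, 0, 0, 0]
    - [0.006, 0, 0, 0, 0.002, 0, 0]
    - [0.006, 0, 0, 0, 0.002, 0, 0]
    - [0.006, 0, 0, 0, 0.002, 0, 0]

```text
t: 7.52
tcp_pos: [0.5024, 0.0782, 0.0924]
ee_rot: [0.998, 0.062, 0.0, -0.001]
wrist_force: [-5.8, -5.4, 1.6]
finger_gap: -0.0
```

Request:
step_arm:
  series:
    - [0.005, 0, 0, 0, 0.002, 0, 0]
    - [0.003, 0, 0, 0, 0.002, 0, 0]

```text
t: 7.78
tcp_pos: [0.5097, 0.0782, 0.0922]
ee_rot: [0.998, 0.062, 0.0, -0.001]
wrist_force: [-7.4, -3.2, 4.1]
finger_gap: -0.0004
```

Request:
step_arm:
  series:
    - [0.003, 0, 0, 0, 0.003, 0, 0]
    - [0.003, 0, 0, 0, 0.003, 0, 0]
    - [0.002, 0, 0, 0, 0.003, 0, 0]

```text
t: 8.15
tcp_pos: [0.5161, 0.0783, 0.0922]
ee_rot: [0.998, 0.062, 0.002, -0.0]
wrist_force: [-7.8, -1.7, 3.8]
finger_gap: -0.0
```

Request:
step_arm:
  series:
    - [0.002, 0, 0, 0, 0.003, 0, 0]

```text
t: 8.28
tcp_pos: [0.5173, 0.0784, 0.0922]
ee_rot: [0.998, 0.062, 0.002, -0.0]
wrist_force: [-7.8, -2.1, 4.0]
finger_gap: 0.0
```

Request:
step_arm:
  series:
    - [0.0025, 0, 0, 0, 0.003, 0, 0]

```text
t: 8.4
tcp_pos: [0.5183, 0.0785, 0.0921]
ee_rot: [0.998, 0.063, 0.001, -0.0]
wrist_force: [-15.9, -4.4, 10.1]
finger_gap: -0.0
```

Request:
step_arm:
  series:
    - [0.0025, 0, 0, 0, 0.003, 0, 0]

```text
t: 8.52
tcp_pos: [0.5184, 0.0785, 0.092]
ee_rot: [0.998, 0.063, -0.001, 0.0]
wrist_force: [-19.9, -5.1, 14.0]
finger_gap: 0.0001
```

Request:
step_arm:
  series:
    - [0.002, 0, 0, 0, 0.003, 0, 0]
    - [0.002, 0, 0, 0, 0.003, 0, 0]

```text
t: 8.78
tcp_pos: [0.5181, 0.0784, 0.0922]
ee_rot: [0.998, 0.064, -0.005, 0.0]
wrist_force: [-15.6, -3.6, 10.2]
finger_gap: 0.0
```

```bash
python3 look.py a4; python3 look.py a5
```

```text
8.875 [0.51810204 0.0784257  0.09215743] [-16.6879124   -3.6804656   11.45344696] 5.758048591726993e-05
8.975 [0.51809034 0.07844189 0.09216851] [-16.63016833  -4.07530397  10.15762785] -0.0003072500365870055
```

View pics/a5.png

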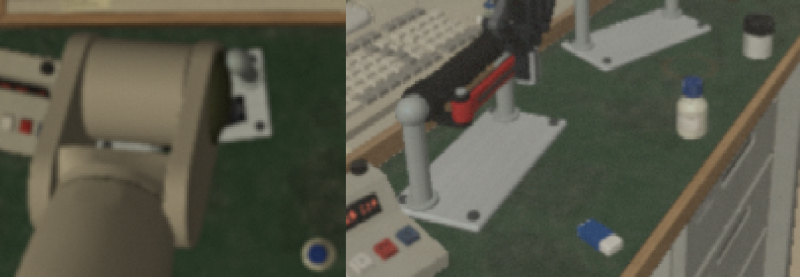

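The lever is at its stop again, parallel with the bar, with a steady push of about 17 N. The things around it stand where they were. Handing in.

```bash
python3 -c "
from h import *
print(manip.close_job()); s=manip.state(); print(s['t'],s['tcp_pos'],s['wrist_force'])"
```

```text
the job is handed in; nothing more can be done
None
the job is handed in; nothing more can be done
```

I pushed the red lever to its stop with the closed fingers on its outer side, held it about 0.6 s and let it spring back out. I then pushed it to the stop again and handed the job in at about 9 s while still holding it.

- **At the stop:** both times the force jumped from about 8 N to 16–20 N while the fingers stopped moving, at TCP x of about 0.518 m. The last readings before hand-in were steady at about 17 N sideways, within the 3–40 N allowed. The pictures show the lever parallel with the bar.
- **Spring back:** between the presses, the picture showed the lever at its rest position, and the wrist force was near zero.
- **Surroundings:** in the last picture the eraser, white bottle and lens can look unmoved. The amber bottle and the blue lever were outside that crop, and the arm did not go near them after the approach.
- **Disagreements:** at the stop the wrist also read 10–14 N upwards, which I took to be friction of the fingers on the blade but did not confirm. The tool tilted about 0.05 rad during the first press, so I squared it before the second. The top camera's view of the lever was blocked by the arm, so the lever angle comes from the scene camera and the force, not from a direct measurement.

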